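# Seat the handle clip and show a plaster relief sample to the light

## Robot

A 6-joint arm with a two-finger parallel gripper is mounted at the origin on the work surface. World frame = base frame: x ahead of the robot, y to its left, z up, the work surface at z = 0. Lengths are in mm, angles in degrees, forces in N, time in s.
With the tool pointing down it reaches from about 350 to 850 mm from the base axis. Payload 8.1 kg.
Tool frame: the origin (TCP) lies between the finger pads, 19 mm behind the fingertips; this is the grasp point; z points along the fingers, y is the line along which they close (so a half turn about z gives the same grasp; the last joint's range is limited). The gripper opens to 85 mm and grips with 20 to 120 N. Pads are 22 mm wide; open, the fingers measure 114 mm over their backs; the gripper's body (76 mm by 85 mm) begins 54 mm behind the grasp point. The pads swing forward as they close: fully open they stand 13 mm farther back than shut.
Start: joints at [67.873, 7.471, 85.268, -0, 87.261, -4.893], TCP at [177.749, 573.071, 249.992] pointing down, gripper open.
Joint ranges: [-169.43, 169.43], [-51.17, 129.36], [1.28, 143.12], [-76.62, 256.62], [0, 156.53], [-152.29, 152.29]. Speed limits (degrees/s): [136.94, 136.94, 159.86, 180, 180, 180].

## Interface

Orientations are given as [roll, pitch, yaw] about the fixed x, y, z axes, in that order (R = Rz(yaw) Ry(pitch) Rx(roll)).
In Python, from bench import r gives the robot as it stands.
- The arm moves only by the tool apply_moves, never from a script. Its argument "steps" is a list of rows, each a list of 7 numbers: the opening, from -1 (shut) to 1 (fully open), then the shift along the tool's x, y, z in mm, then the turn, a rotation vector about the tool's x, y, z in units of 5 degrees (1.0 is 5 degrees). A call has exactly 8 rows; each row shifts and turns the commanded pose from where the row before left it, along the tool's axes as they then stand; what a row does not reach is not made up. A row lasts 1/10 s, in which the tool goes at most 50 mm and 8.59 degrees, less where a joint would pass 70% of its speed; a pose out of reach is approached as far as the arm can. A call is refused whole if a number of a shift passes 50 or a number of a turn 1, either way. A call with a gripper value outside its range is refused whole. The fingers move at their own pace and stop on an object; "squeeze" is the grip in N (left out, the last holds). Time passes only in rows, so rows that do not move let the fingers close, or fill a call up. It gives the time, the measured TCP pose, the force, the opening and the grip force at its end, in the units of the state.
- r.sense(): the state, without advancing time (a new reading comes with each control period).
- r.snapshot(name): name is "scene" or "top"; returns a dict with "color" (480x640x3 uint8, blue, green, red), "depth" (480x640 float32, mm along the optical axis (not along the pixel's ray), 0 where there is no reading), "mtx" (3x3 intrinsics, pixels), "T" (4x4, takes a point from camera to world coordinates). Camera axes: x right, y down, z forward; pixel columns grow to the right and rows downward; lengths in mm; the calibration is good to about 2 mm. A picture is of the moment at which its call begins.
- r.hand_in(): hands the job in; it is judged then, once.
The state is a dict: "time": time; "joint_pos": joint angles; "qd": joint speeds; "joint_efforts": joint torques, N m; "tool_pos": TCP position; "tcp_rot": TCP orientation; "ft_force": force on the tool from outside, world axes, zero at the start; "wrist_torque": the same for the moment, N m; "finger_gap": finger opening in mm; "grip_force": force on a finger pad.
Only numpy, scipy, OpenCV 4.12 (cv2) and the standard library are available. Lean on these libraries where they do the work, as an engineer would, in place of code of your own. Each camera call takes 0.05 s, during which the arm holds its last target. There are 200 camera calls.

## Task

The tall plaster sample in the timber rack carries an aluminium handle clip that is not fully pushed on: while the sample stands in its groove, press the clip down until it is fully home. Then draw that sample up out of the rack by the clip and lean it back so that its relief face looks up at a slant, about 45 degrees, with its lower edge at least 15 cm above the table. Leave the two shorter samples where they stand in the rack, and finish while still holding the tall sample up, quite still; do not put it down.

Things in the scene. Friction and masses are not known exactly. Their poses are not given: they have to be found in the camera images.
- rack: Grooved brown timber block, fixed, 165 (x) by 150 (y) by 45 mm high; origin at the centre of its underside, z up. Three through grooves run along its y at x = -55, 0 and +55 mm: 17 mm wide, 30 mm deep, floor 15 mm above the table. Three samples stand upright in them, one each, in any order; the samples' axes run nearly along the rack's.
- panel: The tall sample: off-white plaster plate 14 mm thick (x), 110 mm wide (y), 130 mm high (z), about 0.2 kg, the only one with a handle clip on its top edge. Origin at the centre of its lower edge, z up. Its relief face (bamboo stems 2 to 3 mm proud) is the +x face, looking away from the robot at the start; the back is plain. It is loose in its groove, 1.5 mm play each side.
- clip (a joint): How far the aluminium clip stands off its seat on the tall sample, in m: 0 = fully home, 0.005 to 0.008 at the start, at most 0.009. It slides along the sample's z with stiff friction of about 7 N, stays where left, has a hard stop when home and cannot come off. A push of 12 to 20 N straight down seats it.
- fin_top (a point): Centre of the top face of the clip's fin, to press on and lift by: an upright aluminium bar 14 mm thick (panel x), 60 mm long (panel y), 38 mm high, ending at this point. Below it is the clip's flange, 19 (x) by 112 (y) by 4 mm, which rests on the panel's top edge when home. With the clip home this point is 172 mm above the panel's origin.
- low_panel: Short wide plaster sample without clip, 14 mm thick, 120 mm wide, 72 mm high; origin at the centre of its lower edge. To be left alone.
- narrow_panel: Short narrow plaster sample without clip, 14 mm thick, 70 mm wide, 80 mm high; origin at the centre of its lower edge. To be left alone.
Mind the look-alikes: they are no part of the job. There is more than one size of the rack; the job needs the larger. What is shaped like the panel but blue or turquoise is not meant.

How it is judged:
By the outcome, as a careful person would: the job done as asked, in the order asked, and still so for the second after the job is handed in, while the arm keeps its last pose, push and grip.
It also fails if it takes over 45 s, if anything falls off the work surface, if the arm or the gripper's body presses on something with over 40 N, if the wrist force passes 120 N, or if a joint passes its speed limit or range.

## Working session

There is one attempt and no reset: what is moved stays moved. The work goes in short steps, Python scripts to look and compute and a tool call to move; the robot and the scene stay as the last step left them, time stands still between calls to the robot, and variables do not carry over. Pictures are saved under pics/ and viewed, at most 10 in all, crops included, and the job is handed in when it is done.

Besides the shell and the picture viewer there is one more tool, called after "Request:" as a command line: name --pt "numbers of a row" for each row, then --argument value for the rest. apply_moves: Moves the arm, as the interface text tells. Its arguments: {"type":"object","properties":{"steps":{"type":"array"},"squeeze":{"type":"number"}},"required":["steps"]}

```bash
mkdir -p pics; python3 - <<'E'
from bench import r
import cv2,numpy as np
for n in("scene","top"):
    s=r.snapshot(n); cv2.imwrite(f"pics/{n}1.png",s["color"]); np.savez(f"{n}1.npz",**s)
    print(n,s["mtx"].tolist(),np.round(s["T"],3).tolist())
print(r.sense())
E
```

```text
scene [[472.39461674412286, 0.0, 322.1074925305473], [0.0, 472.39461674412286, 246.5314712242718], [0.0, 0.0, 1.0]] [[-0.882, 0.247, -0.402, 749.683], [0.471, 0.494, -0.731, 665.618], [0.018, -0.834, -0.552, 622.405], [0.0, 0.0, 0.0, 1.0]]
top [[556.8779090973657, 0.0, 325.3561131649132], [0.0, 556.8779090973657, 235.95925867121935], [0.0, 0.0, 1.0]] [[0.017, -0.99, 0.141, 227.728], [-1.0, -0.016, 0.004, 5.681], [-0.002, -0.141, -0.99, 1396.616], [0.0, 0.0, 0.0, 1.0]]
{'time': 0.1, 'joint_pos': array([ 6.78700100e+01,  7.51068725e+00,  8.53257007e+01,  2.70875543e-04,
        8.72604280e+01, -4.89524314e+00]), 'qd': array([-0.04902604, -0.07994601, -0.19668742, -0.00282613,  0.01186096,
       -0.01007973]), 'joint_efforts': array([-4.82066935e-04, -5.70956004e+01, -5.01938975e+01, -3.63950448e-04,
        8.29854253e-03,  1.20973809e-04]), 'tool_pos': array([177.59168538, 572.61790562, 249.0247695 ]), 'tcp_rot': array([-1.79903560e+02, -8.53126477e-03,  1.62765233e+02]), 'ft_force': array([0.41218595, 0.08248837, 0.64516581]), 'wrist_torque': array([-0.02033355, -0.00760564, -0.00178712]), 'grip_force': 0.0, 'finger_gap': 85.41211833988993}
```

View pics/scene1.png

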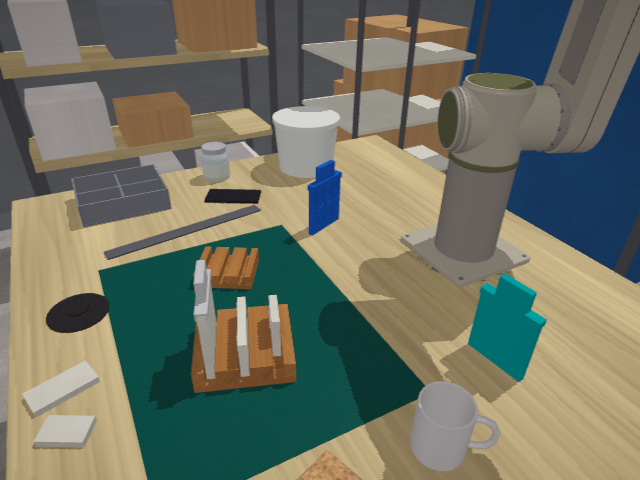

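View pics/top1.png

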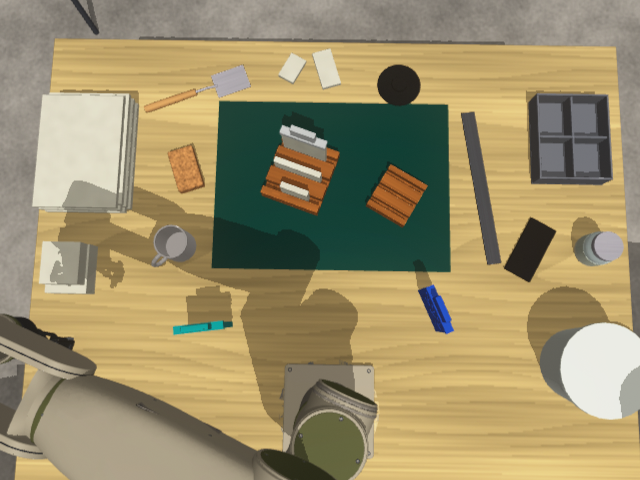

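The scene view shows the brown rack at about (245,345), with the tall clipped panel in its left groove (fin at about (202,280)). In the top view the larger rack is at about (300,180), and the clip fin at about (300,132) stands in the groove farthest from the robot. The two short samples are at (297,167) and (294,190).

```bash
cat > h.py <<'E'
import numpy as np,cv2
def cloud(s):
    d=s["depth"];v,u=np.mgrid[:480,:640];K=s["mtx"]
    P=np.stack([(u-K[0,2])/K[0,0]*d,(v-K[1,2])/K[1,1]*d,d,np.ones_like(d)],-1)@s["T"].T
    P[d==0]=np.nan
    return P[...,:3]
def rect(Q):
    (c,wh,a)=cv2.minAreaRect(Q[:,:2].astype(np.float32)); return np.round(c,1),np.round(wh,1),round(a,2)
E
python3 - <<'E'
from h import *
for n,box in(("top",(220,100,360,230)),("scene",(180,240,310,400))):
    s=np.load(n+"1.npz");P=cloud(s);x0,y0,x1,y1=box
    Q=P[y0:y1,x0:x1].reshape(-1,3);C=s["color"][y0:y1,x0:x1].reshape(-1,3).astype(int)
    ok=~np.isnan(Q[:,0])&(Q[:,2]>5);Q=Q[ok];C=C[ok]
    print(n,np.histogram(Q[:,2],bins=np.arange(0,230,5)))
    for lo,hi in((36,50),(80,105),(145,165),(182,205)):
        q=Q[(Q[:,2]>lo)&(Q[:,2]<hi)]
        if len(q)>5: print(lo,hi,len(q),rect(q),q.mean(0).round(1),np.percentile(q[:,2],[5,50,95]).round(1))
E
```

```text
top (array([   0, 1328,  171,  142,   52,   48,   55,  133, 1064, 1002,  139,
         56,   60,   54,   58,   65,  108,  243,  136,  120,   29,   26,
         29,   27,   25,   27,   19,   10,   14,   29,   90,  150,   24,
         17,   16,   15,   18,   27,  105,   54,    0,    0,    0,    0,
          0]), array([  0,   5,  10,  15,  20,  25,  30,  35,  40,  45,  50,  55,  60,
        65,  70,  75,  80,  85,  90,  95, 100, 105, 110, 115, 120, 125,
       130, 135, 140, 145, 150, 155, 160, 165, 170, 175, 180, 185, 190,
       195, 200, 205, 210, 215, 220, 225]))
36 50 2183 (array([582.6,  78. ]), array([150.6, 166.3]), 70.56) [570.1  78.   44.6] [39.9 44.8 48.8]
80 105 636 (array([578.1,  84.3]), array([120.2, 120.2]), 76.26) [574.8  80.9  90.2] [82.1 89.1 99.8]
145 165 293 (array([636.7,  66.6]), array([112.7,  21.2]), 70.57) [632.6  64.8 155.4] [147.5 155.9 161.9]
182 205 198 (array([635.8,  66.5]), array([59.6, 14.5]), 70.47) [635.   66.4 192.5] [184.7 193.2 197.3]
scene (array([   0,  419,  798,  365,  351,  461, 1162,  260, 3735,  253,   86,
         91,   87,  107,   99,   9
[... 176 characters left out ...]
0,    0,
          0]), array([  0,   5,  10,  15,  20,  25,  30,  35,  40,  45,  50,  55,  60,
        65,  70,  75,  80,  85,  90,  95, 100, 105, 110, 115, 120, 125,
       130, 135, 140, 145, 150, 155, 160, 165, 170, 175, 180, 185, 190,
       195, 200, 205, 210, 215, 220, 225]))
36 50 4201 (array([580.5,  83.6]), array([152.9, 165.3]), 70.37) [581.9  97.9  43.1] [40.  43.2 45.1]
80 105 950 (array([579.4,  92.7]), array([124.8, 117.3]), 63.38) [580.2  97.2  88.8] [ 82.   86.3 100. ]
145 165 379 (array([634.7,  72. ]), array([114.4,  19.2]), 70.66) [640.3  95.5 154.6] [147.9 154.4 162.2]
182 205 290 (array([634.8,  72.4]), array([61.8, 14.2]), 70.74) [636.1  77.8 190.7] [183.5 191.9 193.5]
```

```bash
cat >> h.py <<'E'
from scipy.spatial.transform import Rotation as R
def plan(st,pos,rpy,N):
    p=np.array(st["tool_pos"],float);A=R.from_euler("xyz",st["tcp_rot"],degrees=True);B=R.from_euler("xyz",rpy,degrees=True)
    rv=(A.inv()*B).as_rotvec(degrees=True)/5/N
    for i in range(N):
        d=(A*R.from_rotvec(rv*5*i,degrees=True)).inv().apply((np.array(pos)-p)/N)
        print(np.round(d,1).tolist(),np.round(rv,3).tolist())
E
python3 - <<'E'
from h import *;from bench import r
plan(r.sense(),[635,69.5,290],[180,0,70.6],24)
E
```

```text
[-24.4, -14.4, -1.7] [-0.001, 0.001, 0.768]
[-25.3, -12.7, -1.7] [-0.001, 0.001, 0.768]
[-26.1, -11.0, -1.7] [-0.001, 0.001, 0.768]
[-26.8, -9.2, -1.7] [-0.001, 0.001, 0.768]
[-27.3, -7.4, -1.7] [-0.001, 0.001, 0.768]
[-27.8, -5.5, -1.7] [-0.001, 0.001, 0.768]
[-28.1, -3.7, -1.7] [-0.001, 0.001, 0.768]
[-28.3, -1.8, -1.7] [-0.001, 0.001, 0.768]
[-28.3, 0.1, -1.7] [-0.001, 0.001, 0.768]
[-28.3, 2.0, -1.7] [-0.001, 0.001, 0.768]
[-28.1, 3.9, -1.7] [-0.001, 0.001, 0.768]
[-27.7, 5.8, -1.7] [-0.001, 0.001, 0.768]
[-27.3, 7.6, -1.7] [-0.001, 0.001, 0.768]
[-26.7, 9.4, -1.7] [-0.001, 0.001, 0.768]
[-26.0, 11.2, -1.7] [-0.001, 0.001, 0.768]
[-25.2, 12.9, -1.7] [-0.001, 0.001, 0.768]
[-24.3, 14.6, -1.7] [-0.001, 0.001, 0.768]
[-23.3, 16.2, -1.7] [-0.001, 0.001, 0.768]
[-22.1, 17.7, -1.7] [-0.001, 0.001, 0.768]
[-20.9, 19.1, -1.7] [-0.001, 0.001, 0.768]
[-19.6, 20.5, -1.7] [-0.001, 0.001, 0.768]
[-18.2, 21.8, -1.7] [-0.001, 0.001, 0.768]
[-16.7, 22.9, -1.7] [-0.001, 0.001, 0.768]
[-15.1, 24.0, -1.7] [-0.001, 0.001, 0.768]
```

Request:
apply_moves --pt "-1 -24 -14 -2 0 0 0.77" --pt "-1 -25 -13 -2 0 0 0.77" --pt "-1 -26 -11 -2 0 0 0.77" --pt "-1 -27 -9 -2 0 0 0.77" --pt "-1 -27 -7 -2 0 0 0.77" --pt "-1 -28 -6 -2 0 0 0.77" --pt "-1 -28 -4 -2 0 0 0.77" --pt "-1 -28 -2 -2 0 0 0.77" --squeeze 40

```text
time: 0.9
tool_pos: [329.2, 404.4, 265.6]
tcp_rot: [-180.0, 0.0, 131.8]
ft_force: [-0.2, -0.1, -0.9]
finger_gap: -0.0
grip_force: 0.0
```

Request:
apply_moves --pt "-1 -28 0 -2 0 0 0.77" --pt "-1 -28 2 -2 0 0 0.77" --pt "-1 -28 4 -2 0 0 0.77" --pt "-1 -28 6 -2 0 0 0.77" --pt "-1 -27 8 -2 0 0 0.77" --pt "-1 -27 9 -2 0 0 0.77" --pt "-1 -26 11 -2 0 0 0.77" --pt "-1 -25 13 -2 0 0 0.77"

```text
time: 1.7
tool_pos: [481.0, 237.1, 281.6]
tcp_rot: [-180.0, 0.0, 101.0]
ft_force: [0.5, 0.6, -0.0]
finger_gap: -0.0
grip_force: 0.0
```

Request:
apply_moves --pt "-1 -24 15 -2 0 0 0.77" --pt "-1 -23 16 -2 0 0 0.77" --pt "-1 -22 18 -2 0 0 0.77" --pt "-1 -21 19 -2 0 0 0.77" --pt "-1 -20 20 0 0 0 0.77" --pt "-1 -18 22 0 0 0 0.77" --pt "-1 -17 23 0 0 0 0.77" --pt "-1 -15 24 0 0 0 0.77"

```text
time: 2.5
tool_pos: [633.1, 69.0, 289.3]
tcp_rot: [-179.9, 0.0, 70.2]
ft_force: [-0.4, 0.9, 0.4]
finger_gap: 0.1
grip_force: 0.0
```

```bash
python3 - <<'E'
from h import *;from bench import r
for n in("scene","top"):
    s=r.snapshot(n);np.savez(n+"2.npz",**s)
    P=cloud(s).reshape(-1,3);P=P[~np.isnan(P[:,0])]
    st=r.sense()
    m=(abs(P[:,0]-635)<90)&(abs(P[:,1]-70)<90)
    for lo,hi in((265,285),(285,310),(310,335)):
        q=P[m&(P[:,2]>lo)&(P[:,2]<hi)]
        if len(q)>5: print(n,lo,len(q),rect(q),q.min(0).round(),q.max(0).round())
    q=P[m&(P[:,2]>182)&(P[:,2]<205)]
    if len(q)>5:print(n,"fin",len(q),rect(q))
    if n=="scene": cv2.imwrite("pics/s2.png",cv2.resize(s["color"][80:400,100:400],None,fx=1.8,fy=1.8))
print(st["tool_pos"],st["tcp_rot"],st["joint_pos"])
E
```

```text
scene 265 143 (array([633.5,  78.2]), array([13.6, 27.7]), 88.24) [619.  71. 270.] [647.  85. 285.]
scene 285 331 (array([634.5,  74.1]), array([19.7, 31. ]), 74.92) [618.  65. 285.] [650.  86. 310.]
scene 310 887 (array([634.2,  72.4]), array([30.3, 88.2]), 70.59) [596.  50. 310.] [679.  97. 335.]
scene fin 288 (array([634.9,  72.3]), array([61.7, 14.2]), 70.74)
top 265 9 (array([632.6,  55.2]), array([ 4.6, 14. ]), 74.99) [625.  51. 271.] [639.  59. 284.]
top 285 17 (array([630.8,  54.9]), array([ 4.2, 20.4]), 55.32) [624.  50. 285.] [640.  62. 303.]
top 310 46 (array([611. ,  65.7]), array([14.6, 29.8]), 62.12) [594.  56. 313.] [623.  73. 335.]
top fin 132 (array([633. ,  58.9]), array([43.7, 15.4]), 74.03)
[633.79971724  67.10720573 288.68854438] [-1.79954441e+02  8.38242059e-02  7.00724513e+01] [ 1.46972647e+00  1.26191373e+01  7.55095393e+01 -6.14605398e-02
  9.19443226e+01  2.13952624e+01]
```

View pics/s2.png

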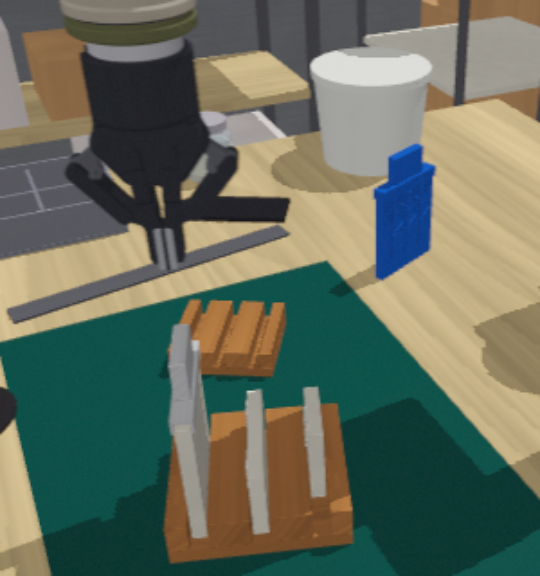

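The scene crop shows the shut gripper above and slightly beyond the tall panel: tips at (168,265) in the crop, fin top at (182,327). The cameras disagree by 3 to 5 mm, mostly along the fin's length, so I use the mean. Next I line up and descend.

```bash
python3 - <<'E'
from h import *;from bench import r
s=r.sense();print(s["tool_pos"],s["tcp_rot"],s["ft_force"])
plan(s,[635.3,69.5,225],[180,0,70.6],1)
E
```

```text
[633.79971724  67.10720573 288.68854438] [-1.79954441e+02  8.38242059e-02  7.00724513e+01] [-1.08294947  0.84551796 -0.5527751 ]
[2.9, 0.6, 63.7] [-0.009, 0.017, -0.106]
```

Request:
apply_moves --pt "-1 1 0 10 0 0 -0.1" --pt "-1 1 0.5 10 0 0 0" --pt "-1 1 0 10 0 0 0" --pt "-1 0 0 10 0 0 0" --pt "-1 0 0 10 0 0 0" --pt "-1 0 0 10 0 0 0" --pt "-1 0 0 3 0 0 0" --pt "-1 0 0 0 0 0 0"

```text
time: 3.4
tool_pos: [633.7, 72.7, 226.1]
tcp_rot: [-179.9, 0.0, 70.9]
ft_force: [0.5, -0.3, 0.7]
finger_gap: 0.3
grip_force: 0.0
```

```bash
python3 - <<'E'
from h import *;from bench import r
ux=np.array([.332,.943]);uy=np.array([.943,-.332])
for n in("scene","top"):
    s=r.snapshot(n);P=cloud(s);st=r.sense();print(st["tool_pos"].round(1),st["tcp_rot"].round(2),st["joint_pos"].round(2))
    Q=P.reshape(-1,3);Q=Q[~np.isnan(Q[:,0])];m=(abs(Q[:,0]-635)<60)&(abs(Q[:,1]-70)<60)
    for lo,hi in((180,197),(206,216),(216,226),(226,236)):
        q=Q[m&(Q[:,2]>lo)&(Q[:,2]<hi)]
        if len(q)>5: print(n,lo,len(q),"along",np.percentile(q[:,:2]@ux,[1,50,99]).round(1),"across",np.percentile(q[:,:2]@uy,[1,50,99]).round(1), "minz",q[:,2].min().round(1))
    if n=="scene": a=cv2.resize(s["color"][200:330,150:270],None,fx=4,fy=4)
    else: b=cv2.resize(s["color"][90:190,240:360],None,fx=4,fy=4)
h=max(a.shape[0],b.shape[0]);pad=lambda i:cv2.copyMakeBorder(i,0,h-i.shape[0],0,0,0)
cv2.imwrite("pics/c3.png",cv2.resize(np.hstack([pad(a),pad(b)]),(800,int(h*800/960))))
E
```

```text
[634.1  72.7 226.9] [-179.99    0.     70.86] [ 1.94 13.96 80.37  0.   85.67 21.07]
scene 180 239 along [260.1 295.6 309.3] across [567.6 573.5 581.4] minz 180.2
scene 206 60 along [284.2 290.7 293. ] across [560.7 572.2 584.3] minz 206.8
scene 216 110 along [274.6 289.2 293.7] across [559.2 571.1 585.8] minz 216.0
scene 226 116 along [276.3 289.  293.9] across [558.9 571.  585.8] minz 226.1
[634.3  72.7 227.4] [ 1.7997e+02 -1.0000e-02  7.0860e+01] [ 1.94 13.95 80.34 -0.   85.68 21.07]
top 180 85 along [244.2 258.4 273.5] across [570.3 575.1 584.8] minz 180.3
top 216 6 along [266.2 267.7 269.7] across [567.3 570.7 577.4] minz 219.3
top 226 8 along [266.  266.8 271.2] across [567.4 573.1 580.3] minz 226.2
```

View pics/c3.png

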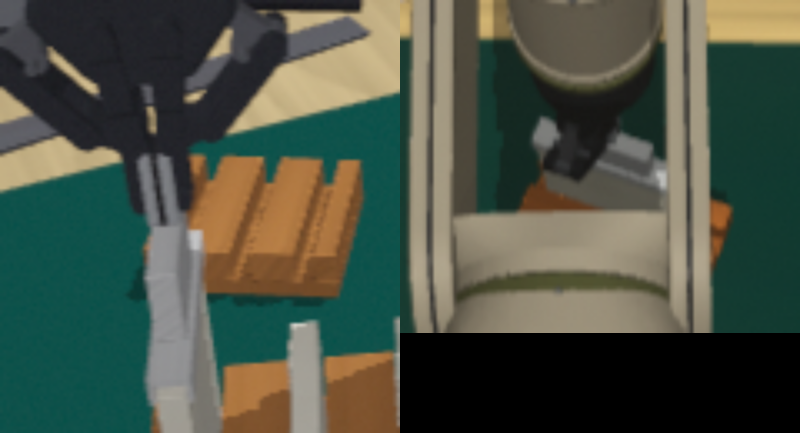

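The left crop shows the shut fingertips just above the fin's top at (165,225). The right crop shows the fin partly hidden under the wrist at (600,150). Relative to the gripper in both cameras, the fin centre is about 3.5 mm back along tool x and 2 mm along +tool y.

Request:
apply_moves --pt "-1 -1.5 1 2 0 0 0" --pt "-1 -1 1 2 0 0 0" --pt "-1 -1 0 2 0 0 0" --pt "-1 0 0 2 0 0 0" --pt "-1 0 0 1 0 0 0" --pt "-1 0 0 1 0 0 0" --pt "-1 0 0 0 0 0 0" --pt "-1 0 0 0 0 0 0"

```text
time: 4.3
tool_pos: [634.8, 68.8, 217.0]
tcp_rot: [-180.0, 0.0, 70.9]
ft_force: [-0.4, 0.7, -0.4]
finger_gap: -0.0
grip_force: 0.0
```

Request:
apply_moves --pt "-1 0 0 0.5 0 0 0" --pt "-1 0 0 0.5 0 0 0" --pt "-1 0 0 0.5 0 0 0" --pt "-1 0 0 0.5 0 0 0" --pt "-1 0 0 0.5 0 0 0" --pt "-1 0 0 0.5 0 0 0" --pt "-1 0 0 0 0 0 0" --pt "-1 0 0 0 0 0 0"

```text
time: 5.1
tool_pos: [634.8, 68.7, 214.0]
tcp_rot: [-180.0, 0.0, 70.9]
ft_force: [0.5, -0.0, 0.1]
finger_gap: -0.1
grip_force: 0.0
```

Request:
apply_moves --pt "-1 0 0 0.5 0 0 0" --pt "-1 0 0 0.5 0 0 0" --pt "-1 0 0 0.5 0 0 0" --pt "-1 0 0 0.5 0 0 0" --pt "-1 0 0 0 0 0 0" --pt "-1 0 0 0 0 0 0" --pt "-1 0 0 0 0 0 0" --pt "-1 0 0 0 0 0 0"

```text
time: 5.9
tool_pos: [635.3, 68.7, 212.9]
tcp_rot: [179.9, -0.0, 70.9]
ft_force: [0.1, 0.0, 5.3]
finger_gap: -0.1
grip_force: 2.7
```

Request:
apply_moves --pt "-1 0 0 0.5 0 0 0" --pt "-1 0 0 0.5 0 0 0" --pt "-1 0 0 0.5 0 0 0" --pt "-1 0 0 0.5 0 0 0" --pt "-1 0 0 0.5 0 0 0" --pt "-1 0 0 0.5 0 0 0" --pt "-1 0 0 0 0 0 0" --pt "-1 0 0 0 0 0 0"

```text
time: 6.7
tool_pos: [635.4, 68.6, 210.1]
tcp_rot: [179.9, -0.0, 70.9]
ft_force: [0.5, -1.4, 5.5]
finger_gap: 0.2
grip_force: 3.1
```

The clip is sliding at about 6 to 7 N, so I keep going to its stop.

Request:
apply_moves --pt "-1 0 0 0.5 0 0 0" --pt "-1 0 0 0.5 0 0 0" --pt "-1 0 0 0.5 0 0 0" --pt "-1 0 0 0.5 0 0 0" --pt "-1 0 0 0.5 0 0 0" --pt "-1 0 0 0 0 0 0" --pt "-1 0 0 0 0 0 0" --pt "-1 0 0 0 0 0 0"

```text
time: 7.5
tool_pos: [635.4, 68.6, 207.5]
tcp_rot: [179.9, -0.0, 70.9]
ft_force: [-1.1, -0.6, 6.4]
finger_gap: -0.1
grip_force: 3.1
```

Request:
apply_moves --pt "-1 0 0 0.5 0 0 0" --pt "-1 0 0 0.5 0 0 0" --pt "-1 0 0 0.5 0 0 0" --pt "-1 0 0 0.5 0 0 0" --pt "-1 0 0 0 0 0 0" --pt "-1 0 0 0 0 0 0" --pt "-1 0 0 0 0 0 0" --pt "-1 0 0 0 0 0 0"

```text
time: 8.3
tool_pos: [635.5, 68.6, 205.8]
tcp_rot: [179.9, -0.0, 70.9]
ft_force: [-0.0, -0.3, 7.6]
finger_gap: 0.3
grip_force: 3.5
```

Request:
apply_moves --pt "-1 0 0 0.5 0 0 0" --pt "-1 0 0 0.5 0 0 0" --pt "-1 0 0 0.5 0 0 0" --pt "-1 0 0 0 0 0 0" --pt "-1 0 0 0 0 0 0" --pt "-1 0 0 0 0 0 0" --pt "-1 0 0 0 0 0 0" --pt "-1 0 0 0 0 0 0"

```text
time: 9.1
tool_pos: [636.2, 68.4, 205.7]
tcp_rot: [179.8, -0.1, 70.9]
ft_force: [-0.4, -1.9, 12.9]
finger_gap: 0.0
grip_force: 6.2
```

Request:
apply_moves --pt "-1 0 0 0.5 0 0 0" --pt "-1 0 0 0.5 0 0 0" --pt "-1 0 0 0 0 0 0" --pt "-1 0 0 0 0 0 0" --pt "-1 0 0 0 0 0 0" --pt "-1 0 0 0 0 0 0" --pt "-1 0 0 0 0 0 0" --pt "-1 0 0 0 0 0 0"

```text
time: 9.9
tool_pos: [636.7, 68.3, 205.7]
tcp_rot: [179.7, -0.1, 70.8]
ft_force: [-2.5, -3.0, 16.1]
finger_gap: 0.3
grip_force: 7.9
```

The position has stalled at 205.7 mm under 16 N, so the clip is home and the fin top is near 187 mm. Next I rise, open, descend and grasp.

Request:
apply_moves --pt "-1 0 0 -5 0 0 0" --pt "-1 0 0 -10 0 0 0" --pt "0 0 0 -10 0 0 0" --pt "1 0 0 -5 0 0 0" --pt "1 0 0 0 0 0 0" --pt "1 0 0 0 0 0 0" --pt "1 0 0 0 0 0 0" --pt "1 0 0 0 0 0 0"

```text
time: 10.7
tool_pos: [634.5, 68.8, 231.3]
tcp_rot: [-179.9, 0.0, 70.9]
ft_force: [0.7, 0.0, 0.1]
finger_gap: 84.7
grip_force: 0.0
```

Request:
apply_moves --pt "1 0 0 10 0 0 0" --pt "0.5 0 0 10 0 0 0" --pt "0 0 0 10 0 0 0" --pt "0 0 0 10 0 0 0" --pt "0 0 0 10 0 0 0" --pt "0 0 0 8 0 0 0" --pt "0 0 0 0 0 0 0" --pt "0 0 0 0 0 0 0"

```text
time: 11.5
tool_pos: [634.8, 68.8, 173.9]
tcp_rot: [-180.0, 0.0, 70.9]
ft_force: [-0.2, 0.2, 0.8]
finger_gap: 42.7
grip_force: 0.0
```

```bash
python3 - <<'E'
from h import *;from bench import r
s=r.snapshot("scene");print({k:np.round(v,1) for k,v in r.sense().items()})
cv2.imwrite("pics/s4.png",cv2.resize(s["color"][190:400,130:330],None,fx=2.8,fy=2.8))
E
```

```text
{'time': np.float64(11.6), 'joint_pos': array([ 1.6, 15.9, 83.7,  0. , 80.4, 20.7]), 'qd': array([-0. , -0.4, -0.4, -0. , -0. ,  0. ]), 'joint_efforts': array([  0. , -62.3, -48. ,  -0. ,   0. ,   0. ]), 'tool_pos': array([635.1,  68.8, 174.5]), 'tcp_rot': array([180. ,  -0. ,  70.9]), 'ft_force': array([-0. ,  0.3, -0.7]), 'wrist_torque': array([ 0., -0., -0.]), 'grip_force': np.float64(0.0), 'finger_gap': np.float64(42.5)}
```

View pics/s4.png

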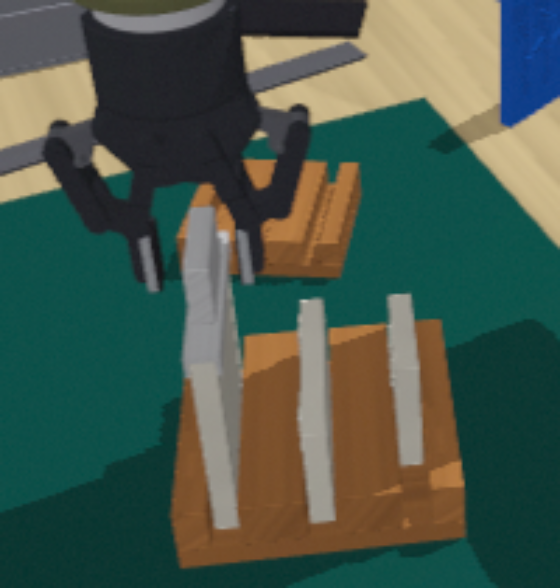

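The crop shows the fingers straddling the fin, tips at (152,285) and (247,280), and the clip flange seated on the panel. Time to grip.

Request:
apply_moves --pt "0 0 0 2 0 0 0" --pt "-0.3 0 0 0 0 0 0" --pt "-1 0 0 0 0 0 0" --pt "-1 0 0 0 0 0 0" --pt "-1 0 0 0 0 0 0" --pt "-1 0 0 0 0 0 0" --pt "-1 0 0 0 0 0 0" --pt "-1 0 0 0 0 0 0" --squeeze 60

```text
time: 12.35
tool_pos: [635.1, 68.8, 172.4]
tcp_rot: [180.0, -0.0, 70.9]
ft_force: [-0.4, -0.1, 4.1]
finger_gap: 13.4
grip_force: 59.2
```

Request:
apply_moves --pt "-1 0 0 -1 0 0 0" --pt "-1 0 0 -2 0 0 0" --pt "-1 0 0 -3 0 0 0" --pt "-1 0 0 -4 0 0 0" --pt "-1 0 0 -4 0 0 0" --pt "-1 0 0 -4 0 0 0" --pt "-1 0 0 -4 0 0 0" --pt "-1 0 0 -2 0 0 0" --squeeze 80

```text
time: 13.15
tool_pos: [635.1, 68.7, 196.8]
tcp_rot: [180.0, -0.0, 70.9]
ft_force: [-0.5, 0.5, -3.7]
finger_gap: 12.7
grip_force: 78.1
```

Request:
apply_moves --pt "-1 0 0 -8 0 0 0" --pt "-1 0 0 -14 0 0 0" --pt "-1 0 0 -18 0 0 0" --pt "-1 0 0 -20 0 0 0" --pt "-1 0 0 -20 0 0 0" --pt "-1 0 0 -20 0 0 0" --pt "-1 0 0 -15 0 0 0" --pt "-1 0 0 -5 0 0 0"

```text
time: 13.95
tool_pos: [635.7, 68.8, 319.4]
tcp_rot: [179.8, -0.1, 70.9]
ft_force: [1.4, -0.7, -3.0]
finger_gap: 12.9
grip_force: 78.2
```

Request:
apply_moves --pt "-1 0 0 -15 -0.3 0 0" --pt "-1 0 0 -10 -0.6 0 0" --pt "-1 0 0 0 -0.8 0 0" --pt "-1 0 0 0 -0.8 0 0" --pt "-1 0 0 0 -0.8 0 0" --pt "-1 0 0 0 -0.8 0 0" --pt "-1 0 0 0 -0.8 0 0" --pt "-1 0 0 0 -0.8 0 0"

```text
time: 14.75
tool_pos: [634.0, 69.0, 340.8]
tcp_rot: [151.4, -0.0, 70.9]
ft_force: [0.5, -0.3, -3.9]
finger_gap: 12.8
grip_force: 78.2
```

```bash
python3 - <<'E'
from h import *;from bench import r
s=r.snapshot("scene");print({k:np.round(v,1) for k,v in r.sense().items()})
cv2.imwrite("pics/s5.png",s["color"])
E
```

```text
{'time': np.float64(14.8), 'joint_pos': array([  8.6, -10.4,  97.9, -14.1,  67.2,  30.3]), 'qd': array([-1.2,  3. , -3.6,  4.5,  7.9, -4. ]), 'joint_efforts': array([ -1.8, -50.6, -62.5,  -1.9,  -3.5,  -0.6]), 'tool_pos': array([633.2,  69.4, 339.4]), 'tcp_rot': array([151.3,   0. ,  70.9]), 'ft_force': array([ 1.9,  1.4, -3.7]), 'wrist_torque': array([ 0.2,  0.5, -0. ]), 'grip_force': np.float64(78.2), 'finger_gap': np.float64(12.6)}
```

View pics/s5.png

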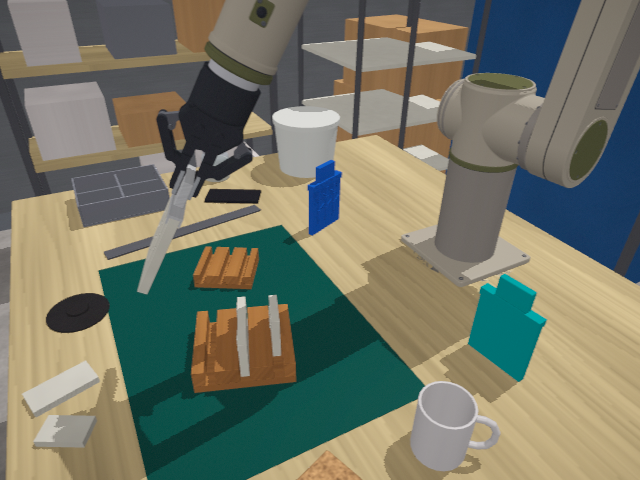

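The panel is out of the rack and leaning the right way, lower edge at (145,290), and the two short samples still stand at (242,335) and (275,325). About 16° of lean is left.

Request:
apply_moves --pt "-1 0 0 0 -0.7 0 0" --pt "-1 0 0 0 -0.7 0 0" --pt "-1 0 0 0 -0.7 0 0" --pt "-1 0 0 0 -0.6 0 0" --pt "-1 0 0 0 -0.4 0 0" --pt "-1 0 0 0 -0.2 0 0" --pt "-1 0 0 0 0 0 0" --pt "-1 0 0 0 0 0 0"

```text
time: 15.6
tool_pos: [634.6, 68.8, 341.1]
tcp_rot: [135.1, 0.0, 70.9]
ft_force: [-0.4, -0.2, -3.9]
finger_gap: 12.7
grip_force: 78.3
```

Request:
apply_moves --pt "-1 0 0 0 0 0 0" --pt "-1 0 0 0 0 0 0" --pt "-1 0 0 0 0 0 0" --pt "-1 0 0 0 0 0 0" --pt "-1 0 0 0 0 0 0" --pt "-1 0 0 0 0 0 0" --pt "-1 0 0 0 0 0 0" --pt "-1 0 0 0 0 0 0"

```text
time: 16.4
tool_pos: [634.6, 68.9, 341.0]
tcp_rot: [135.0, 0.0, 70.9]
ft_force: [0.4, -0.1, -4.1]
finger_gap: 13.0
grip_force: 78.3
```

```bash
python3 - <<'E'
from h import *;from bench import r
s=r.snapshot("scene");t=r.snapshot("top");print({k:np.round(v,1) for k,v in r.sense().items()})
for c in (s,t):
    P=cloud(c);C=c["color"].astype(int)
    m=(P[...,2]>150)&(P[...,2]<330)&(P[...,0]>640)&(P[...,0]<850)&(abs(P[...,1]-40)<110)&(C.min(-1)>110)
    q=P[m];print(len(q),q.min(0),q.max(0))
    if len(q)>50:
        for _ in range(4):
            cc=q.mean(0);n=np.linalg.svd(q-cc,full_matrices=False)[2][2];q=q[abs((q-cc)@n)<4]
        print("normal",n,len(q))
cv2.imwrite("pics/s6.png",np.vstack([np.hstack([s["color"][100:400,60:360],t["color"][60:360,170:470]])]))
E
```

```text
{'time': np.float64(16.5), 'joint_pos': array([ 13.4, -19.6, 111.5, -29. ,  51.8,  43.3]), 'qd': array([-0. ,  0.1, -0. , -0. , -0.1,  0.1]), 'joint_efforts': array([ -0. , -39. , -57.1,  -3.3,  -4.4,   0. ]), 'tool_pos': array([634.6,  68.8, 341. ]), 'tcp_rot': array([135. ,  -0. ,  70.9]), 'ft_force': array([ 0.5, -0.5, -2.5]), 'wrist_torque': array([0.3, 0.8, 0. ]), 'grip_force': np.float64(78.3), 'finger_gap': np.float64(13.2)}
2582 [640.67397506 -15.92946307 224.99921113] [760.90223817 120.79533356 329.96509523]
normal [-0.6842163   0.18841761 -0.70451889] 1529
1289 [640.09943568 -22.33840569 232.03964675] [761.81184609 115.22687621 329.9631529 ]
normal [ 0.67519477 -0.23553179  0.6990256 ] 1184
```

View pics/s6.png

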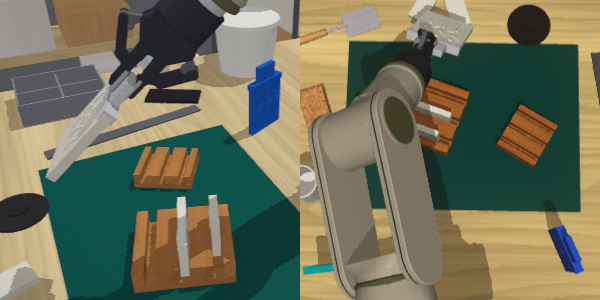

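The picture shows the relief face looking up at a slant at about (85,130). The fitted face normal is 45° up, the lower edge is near z = 225 mm, and both short samples are still in the rack. The arm is still, so I hand in.

```bash
python3 -c "
from bench import r
print(r.hand_in())"
```

```text
the job is handed in; nothing more can be done
None
```

The clip was pressed home at 16 N, and the tall sample was drawn out of the rack and handed in held still, relief face up at about 45° with its lower edge about 22 cm above the table; both short samples still stand in the rack.

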